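Hang the lift-off flap on the parts hopper

TASK

The open-fronted parts hopper on the left has lost its front flap. Pick out the aluminium plate with a knuckle sticking out at each side, lower it from above so that both knuckles drop over the hopper's two pins together, and leave it hanging upright between the posts. Lower it onto the pins rather than dropping it, and leave the plain divider plate standing where it is.

Things in the scene. Friction and masses are not known exactly. Their poses are not given: they have to be found in the camera images.
- flap: Lift-off flap, loose, under 0.5 kg: upright aluminium plate 90 mm wide (y), 135 high, foot flange 44 deep. Top 35 is a grip strip 12 thick (x), 70 wide. At each side a knuckle, y 45 to 78: inverted V channel (90 degrees), 40 wide at its mouth, 22 below the hinge line. Hinge line: along y, 95 above the underside. Same front and back. Origin: centre of underside; x across the sheet, z up.
- hopper: Grey sheet-metal parts hopper, fixed; base 190 mm deep (x) x 230 wide (y), walls 82 high, open front (-x). Two 18 mm square posts 139 high at x = -50, y = +-104 carry the pins. Seated, the flap's origin is at x = -50, y = 0, z = 30 in this frame, its y along this y. Left of it a fixed tube slopes up along world y = 440, from x 125, z 60 to x 940, z 455. Origin: centre of underside, on the bench; z up.
- hopper_pins (a point): Midpoint between the hopper's two steel pins, 125 mm above the bench; axes as the hopper's. The pins are 12 mm in diameter and point inwards from the posts along y; their ends are at y = +-57 here, and collars 18 in diameter at the posts reach in to y = +-92. The gap between the pin ends lets the flap's 90 wide sheet and flange down between them. The hinge line of the seated flap lies here.
- divider: Plain divider plate, loose, a bystander: same sheet, foot flange and grip strip as the flap, 90 mm wide and 135 high, but without knuckles. Stands upright in front of or behind the flap. Origin: centre of underside; x across the sheet, y along its width, z up.

How it is judged:
At the end, for the whole second after the job is handed in: The flap hangs at rest on both pins: origin in the hopper frame x -70 to -30, y within 18, z 24 to 38 mm; its y axis within 0.12 rad of the pin line, upright within 0.17 rad, bearing on the hopper. Divider upright within 0.1 rad, within 30 mm of its start (x of flap in the frame of hopper between -0.07 and -0.03 m and y of flap in the frame of hopper between -0.018 and 0.018 m and z of flap in the frame of hopper between 0.024 and 0.038 m and angle between the y axis of flap and the y axis of hopper, either way round below 0.12 rad and angle between flap's own z axis and vertical below 0.17 rad and contact force between flap and hopper above 0.5 N and linear speed of flap below 0.03 m/s and angular speed of flap below 0.3 rad/s and distance of divider from where it was at the start of the episode below 0.03 m and angle between divider's own z axis and vertical below 0.1 rad); the robot touches nothing.
It fails at once if the flap is dropped: let go over the hopper more than 32 mm above its seat, the pins not yet inside the knuckles (contact force between the fingers and flap below 0.1 N and z of flap in the frame of hopper above 0.062 m and horizontal distance between flap and hopper below 0.12 m).
It fails at once if the divider is moved more than 30 mm or tipped (distance of divider from where it was at the start of the episode above 0.03 m or angle between divider's own z axis and vertical above 0.4 rad).
It also fails if it takes over 45 s, if anything falls off the work surface, if the arm or the gripper's body presses on something with over 40 N, if the wrist force passes 120 N, or if a joint passes its speed limit or range.

ROBOT

A 6-joint arm with a two-finger parallel gripper is mounted at the origin on the work surface; the furniture and walls round the work are solid. World frame = base frame: x ahead of the robot, y to its left, z up, the work surface at z = 0. Lengths are in m, angles in rad, forces in N, time in s.
With the tool pointing down it reaches from about 0.325 to 0.9 m from the base axis. Payload 6.1 kg.
Tool frame: the origin (TCP) lies on the centre line of the jaws, within the pads' length; the fingertips stand 11 mm ahead of it and the grasp point (between the pads) lies 8 mm behind it; z points along the fingers, y is the direction in which the jaws open and shut (so a half turn about z gives the same grasp; the last joint's range is limited). The gripper opens to 87 mm and grips with 3 to 60 N. Pads are 19 mm wide; open, the fingers measure 117 mm over their backs; the gripper's body (75 mm by 190 mm) begins 51 mm behind the grasp point.
Start: joints at [-1.227, 0.22, 1.526, -0, 1.395, -0.126], TCP at [0.283, -0.557, 0.234] pointing down, gripper open.
Joint ranges: [-2.98, 2.98], [-0.91, 2.08], [0.09, 2.57], [-1.24, 4.39], [0.2, 2.65], [-2.68, 2.68]. Speed limits (rad/s): [2.57, 2.57, 3.01, 3.14, 3.14, 3.14].

INTERFACE

Orientations are given as a 3x3 rotation matrix whose columns are the frame's x, y, z axes.
In Python, from plant import ctrl gives the robot as it stands. The module is installed in compiled form; this text tells all that it offers.
- The arm moves only by the tool send_rows, never from a script. Its argument "commands" is a list that holds one entry, the list of rows, each a list of 7 numbers: the shift along the world's x, y, z as a fraction of full scale, then the turn, a rotation vector about the world's x, y, z as a fraction of full scale, then the opening, from -1 (shut) to 1 (fully open). In form: [[[tx, ty, tz, rx, ry, rz, gripper], ...]]. A call has 1 to 5 rows; each row shifts and turns the commanded pose from where the row before left it; what a row does not reach is not made up. Full scale, the value 1, is 50 mm for a shift and 0.15 rad for a turn. A row lasts 1/10 s, in which the tool goes at most 50 mm and 8.59 degrees, less where a joint would pass 70% of its speed; a pose out of reach is approached as far as the arm can. A call with a number of a shift or a turn outside -1 to 1 is refused whole. A call with a gripper value outside its range is refused whole. The fingers move at their own pace and stop on an object; the grip force is fixed at half the most. Time passes only in rows, so rows that do not move let the fingers close. It gives the time, the measured TCP pose, the force and the opening at its end, in the units of the state.
- ctrl.get_state(): the state, without advancing time (a new reading comes with each control period).
- ctrl.capture(name): name is "scene" or "top"; returns a dict with "frame" (384x512x3 uint8, red, green, blue), "z_map" (384x512 float32, m along the optical axis (not along the pixel's ray), 0 where there is no reading), "fx", "fy", "cx", "cy" (pixels), "origin" and "orientation" of the camera in the world. Camera axes: x right, y down, z forward; pixel columns grow to the right and rows downward; lengths in m; the calibration is good to about 2 mm. A picture is of the moment at which its call begins.
- ctrl.close_job(): hands the job in, once; it reports no verdict.
The state is a dict: "clock": time; "q": joint angles; "joint_vel": joint speeds; "joint_torque": joint torques, N m; "position": TCP position; "ee_rot": TCP orientation; "wrist_force": force on the tool from outside, world axes, zero at the start; "torque": the same for the moment, N m; "gripper_width": finger opening in m.
Only numpy, scipy, OpenCV 4.12 (cv2) and the standard library are available. Lean on these libraries where they do the work, as an engineer would, in place of code of your own. Each camera call takes 0.05 s, during which the arm holds its last target. There are 200 camera calls.

## Working session

There is one attempt and no reset: what is moved stays moved. The work goes in short steps, Python scripts to look and compute and a tool call to move; the robot and the scene stay as the last step left them, time stands still between calls to the robot, and variables do not carry over. Pictures are saved under pics/ and viewed, about 8 in all and at most 12, crops included, and the job is handed in when it is done.

Besides the shell and the picture viewer there is one more tool, called after "Emit:" in YAML: its name, and indented under it one key for each argument. send_rows: Moves the arm, as the interface text tells. Its arguments: {"type":"object","properties":{"commands":{"type":"array","items":{"type":"array","items":{"type":"array","items":{"type":"number"}}}}},"required":["commands"]}

```bash
mkdir -p pics
cat > h.py <<'E'
import numpy as np, cv2
from plant import ctrl
def cap(n):
    c=ctrl.capture(n); z=c["z_map"]; v,u=np.mgrid[:384,:512]
    P=np.stack([(u-c["cx"])/c["fx"]*z,(v-c["cy"])/c["fy"]*z,z],-1)
    W=P@np.array(c["orientation"]).T+np.array(c["origin"]); W[z<=0]=np.nan
    return c["frame"],W,c
E
python3 - <<'E'
from h import *
for n in("scene","top"):
    f,W,c=cap(n); np.save(n+".npy",W); cv2.imwrite(f"pics/{n}0.png",f[...,::-1]); print(n,c["origin"],c["orientation"],c["fx"])
print(ctrl.get_state())
E
```

```text
scene [0.21121043 0.63069806 0.56342831] [[-8.88524343e-01 -2.35867153e-01  3.93562166e-01]
 [-4.58828629e-01  4.58408568e-01 -7.61142479e-01]
 [-8.83759525e-04 -8.56871210e-01 -5.15529774e-01]] 430.92121820531855
top [ 0.36656966 -0.04206908  0.96142415] [[-0.02945356 -0.97993204  0.19714381]
 [-0.99933481  0.03311137  0.01528288]
 [-0.02150389 -0.19656254 -0.98025545]] 391.7145004881198
{'clock': 0.1, 'q': array([-1.22712301e+00,  2.21151872e-01,  1.52751484e+00, -3.53290433e-05,
        1.39466863e+00, -1.26090584e-01]), 'joint_vel': array([-0.00161246, -0.00138983, -0.00158413,  0.00109023, -0.00116659,
        0.00189221]), 'joint_torque': array([ 2.53377293e-03, -4.95945704e+01, -3.88518441e+01,  7.01991795e-02,
        5.15104551e-02, -6.33120453e-05]), 'position': array([ 0.28273053, -0.55678914,  0.23253416]), 'ee_rot': array([[ 8.91672430e-01,  4.52680784e-01, -6.19943662e-04],
       [ 4.52681171e-01, -8.91670961e-01,  1.62906183e-03],
       [ 1.84659225e-04, -1.73322634e-03, -9.99998481e-01]]), 'wrist_force': array([ 0.03041887,  0.15397054, -0.49621439]), 'torque': array([ 0.03703636,  0.00626763, -0.01283279]), 'gripper_width': 0.08707655942482842}
```

View pics/scene0.png

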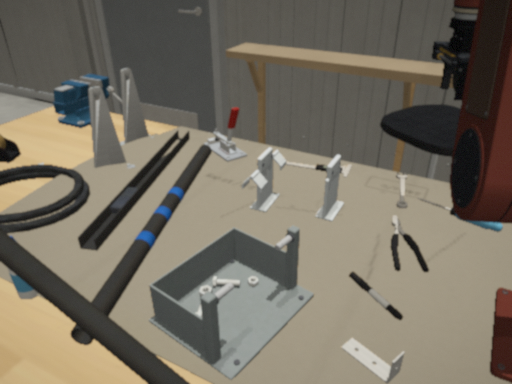

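View pics/top0.png

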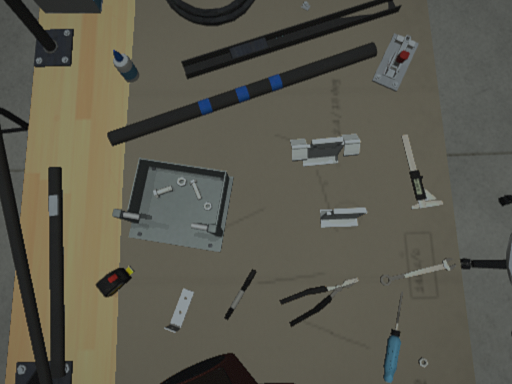

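The scene view shows the flap at about (300,180), the divider behind it, and the hopper at (230,295). In the top view, the flap with its two knuckles is at (325,148), the plain divider at (343,216), and the hopper at (180,205) with its pins at (127,214) and (207,228). The overhead tube runs along the left edge. Next I'll measure these from both views' depth.

Run:
```python
from h import *
T=np.load("top.npy");S=np.load("scene.npy")
def box(W,u0,u1,v0,v1,z0,z1):
    p=W[v0:v1,u0:u1].reshape(-1,3); return p[(p[:,2]>z0)&(p[:,2]<z1)]
def rect(p,l):
    if len(p)<5: print(l,len(p));return
    r=cv2.minAreaRect((p[:,:2]*1000).astype(np.float32)); print(l,len(p),np.round(r[0],1),np.round(r[1],1),round(r[2],1),"z med/max",np.round(np.percentile(p[:,2],[5,50,95])*1000,1))
for n,W,b in(("top flap",T,(280,372,125,172)),("top div",T,(312,375,195,235)),("scene flap",S,(245,292,140,215)),("scene div",S,(312,356,150,225))):
    rect(box(W,*b,.122,.15),n+" strip"); rect(box(W,*b,.06,.15),n+" >60"); rect(box(W,*b,.004,.15),n+" all")
for n,W,b in(("top",T,(100,245,150,260)),("scene",S,(145,315,225,365))):
    rect(box(W,*b,.01,.16),n+" hopper>10")
    p=box(W,*b,.1,.16); q=(p[:,:2]*1000).astype(np.float32)
    k,lab,cen=cv2.kmeans(q,2,None,(3,50,.1),5,cv2.KMEANS_PP_CENTERS)
    for i in(0,1):
        a=p[lab[:,0]==i]; rect(a,f"{n} post/pin {i}"); rect(a[a[:,2]>.134],f"{n} posttop {i}"); rect(a[a[:,2]<.133],f"{n} pin{i}")
for n in("top","scene"):
    im=cv2.imread(f"pics/{n}0.png")
    if n=="top": a=im[120:260,100:380]
    else: a=im[130:370,140:360]
    cv2.imwrite(f"pics/{n}0c.png",cv2.resize(a,None,fx=2.5,fy=2.5,interpolation=cv2.INTER_CUBIC))
```

```text
top flap strip 205 [ 628.1 -186.9] [12.7 69.5] 3.7 z med/max [124.2 133.7 136.7]
top flap >60 1154 [ 628.1 -187. ] [ 51.3 156.3] 3.2 z med/max [ 74.2 100.2 134.7]
top flap all 1601 [ 649.5 -205.9] [228.9 121.1] 88.1 z med/max [  4.7  92.2 134.2]
top div strip 203 [ 471.2 -223.2] [12.6 69.3] 1.2 z med/max [127.1 134.2 136.7]
top div >60 335 [ 471.  -223.5] [12.9 90.2] 0.5 z med/max [ 65.8 131.9 136.4]
top div all 750 [ 480.6 -237.1] [ 89.6 154.9] 0.2 z med/max [  4.4  39.6 135.8]
scene flap strip 139 [ 626.4 -186.1] [12.8 70.6] 4.1 z med/max [123.9 133.3 136.6]
scene flap >60 824 [ 625.4 -187.3] [ 48.2 159.1] 3.7 z med/max [ 71.6 100.5 135.4]
scene flap all 1437 [ 685.7 -321. ] [139.8 455.4] 26.1 z med/max [  4.5  79.4 133.1]
scene div strip 137 [ 469.5 -222.5] [70.8 12.5] 88.8 z med/max [123.4 134.  136.9]
scene div >60 461 [ 470.5 -223.5] [16.3 91.6] 1.0 z med/max [ 65.  105.2 136.1]
scene div all 1144 [ 496.2 -335.9] [119.1 357.6] 21.5 z med/max [  4.5  38.6 135. ]
top hopper>10 2876 [529.9 185.3] [283.4 215.6] 79.0 z med/max [ 10.2  44.5 133.9]
top post/pin 0 191 [445.9  86.6] [56
[... 288 characters left out ...]
1 72 [481.9 270.2] [20.5 17.6] 84.1 z med/max [135.1 137.9 140.3]
top pin1 118 [478.9 252.1] [53.2 16.5] 84.6 z med/max [108.7 128.7 132.1]
scene hopper>10 9333 [605.5 170.3] [263.8 384.6] 82.6 z med/max [ 10.4  48.5 129.5]
scene post/pin 0 601 [474.4 254.9] [56.8 18.4] 72.3 z med/max [104.  128.9 140. ]
scene posttop 0 146 [479.9 272.5] [18.1 17.5] 76.8 z med/max [135.2 139.2 140.6]
scene pin0 444 [474.6 254.8] [56.8 18.1] 72.3 z med/max [103.2 125.1 131.7]
scene post/pin 1 391 [445.8  86.8] [57.2 18.3] 74.6 z med/max [103.4 129.2 139.8]
scene posttop 1 89 [440.9  68.7] [19.3 18.1] 67.4 z med/max [134.4 139.  140.4]
scene pin1 293 [445.7  87.1] [56.7 18. ] 74.6 z med/max [102.  125.9 132.1]
```

View pics/top0c.png

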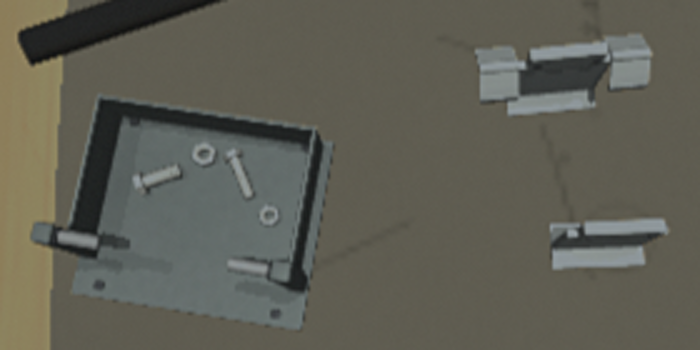

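Measurements from the two views agree to 2 mm.

| Thing | Position (mm) | Yaw |
|---|---|---|
| Flap | (627,-187), top at 135 | +3.6° |
| Divider | (471,-223) | not needed |
| Pin midpoint | (461,170) | -10.9° |

I'll approach the flap now, with the jaws opening across the sheet.

Emit:
send_rows:
  commands:
    - [[0.46, 0.49, 0, 0, 0, 0.52, 1], [0.46, 0.49, 0, 0, 0, 0.52, 1], [0.46, 0.49, 0, 0, 0, 0.52, 1], [0.46, 0.49, 0, 0, 0, 0.52, 1], [0.46, 0.49, 0, 0, 0, 0.52, 1]]

```text
clock: 0.6
position: [0.3985, -0.4335, 0.233]
ee_rot: [[0.65, 0.76, -0.0], [0.76, -0.65, 0.001], [0.0, -0.001, -1.0]]
wrist_force: [0.1, -1.0, 0.2]
gripper_width: 0.0872
```

Emit:
send_rows:
  commands:
    - [[0.46, 0.49, 0, 0, 0, 0.52, 1], [0.46, 0.49, 0, 0, 0, 0.52, 1], [0.46, 0.49, 0, 0, 0, 0.52, 1], [0.46, 0.49, 0, 0, 0, 0.52, 1], [0.46, 0.49, 0, 0, 0, 0.52, 1]]

```text
clock: 1.1
position: [0.5135, -0.311, 0.233]
ee_rot: [[0.312, 0.95, -0.001], [0.95, -0.312, 0.001], [0.0, -0.001, -1.0]]
wrist_force: [0.5, -0.8, 0.5]
gripper_width: 0.0868
```

Emit:
send_rows:
  commands:
    - [[0.46, 0.49, 0, 0, 0, 0.52, 1], [0.46, 0.49, 0, 0, 0, 0.52, 1], [0.46, 0.49, 0, 0, 0, 0.52, 1], [0.46, 0.49, 0, 0, 0, 0.52, 1], [0, 0, 0, 0, 0, 0, 1]]

```text
clock: 1.6
position: [0.6068, -0.2108, 0.2328]
ee_rot: [[0.003, 1.0, -0.0], [1.0, -0.003, 0.002], [0.002, -0.0, -1.0]]
wrist_force: [-0.4, 0.3, -0.5]
gripper_width: 0.0868
```

```bash
cat >> h.py <<'E'
def show(tx,ty,tz,yaw):
    s=ctrl.get_state(); p=s["position"]; R=s["ee_rot"]; a=np.degrees(np.arctan2(R[1,1],R[0,1]))
    print("t",round(s["clock"],2),"pos",np.round(p*1000,1),"yaw(y axis)",round(a,2),"tilt z",np.round(R[:,2],4),"F",np.round(s["wrist_force"],1),"w",round(s["gripper_width"]*1000,1))
    print("fraction to go",np.round((np.array([tx,ty,tz])/1000-p)/.05,3),"turn",round(np.radians((yaw-a+90)%180-90)/.15,3))
E
python3 -c "
from h import *
show(627.3,-186.7,110,3.6)"
```

```text
t 1.6 pos [ 606.8 -210.8  232.8] yaw(y axis) -0.19 tilt z [-0.      0.0017 -1.    ] F [-0.4  0.3 -0.5] w 86.8
fraction to go [ 0.41   0.481 -2.456] turn 0.44
```

Emit:
send_rows:
  commands:
    - [[0.41, 0.48, 0, 0, 0, 0.44, 1], [0, 0, -0.5, 0, 0, 0, 1], [0, 0, -0.5, 0, 0, 0, 1], [0, 0, -0.5, 0, 0, 0, 1], [0, 0, -0.4, 0, 0, 0, 1]]

```text
clock: 2.1
position: [0.6241, -0.1904, 0.1363]
ee_rot: [[-0.056, 0.998, -0.002], [0.998, 0.056, 0.001], [0.001, -0.002, -1.0]]
wrist_force: [0.2, 0.3, -0.4]
gripper_width: 0.0869
```

Emit:
send_rows:
  commands:
    - [[0, 0, -0.3, 0, 0, 0, 1], [0, 0, -0.25, 0, 0, 0, 1], [0, 0, 0, 0, 0, 0, 1], [0, 0, 0, 0, 0, 0, -1], [0, 0, 0, 0, 0, 0, -1]]

```text
clock: 2.6
position: [0.6263, -0.1907, 0.1125]
ee_rot: [[-0.057, 0.998, 0.002], [0.998, 0.057, -0.001], [-0.001, 0.002, -1.0]]
wrist_force: [-0.0, 0.8, -0.7]
gripper_width: 0.0783
```

Emit:
send_rows:
  commands:
    - [[0, 0, 0, 0, 0, 0, -1], [0, 0, 0, 0, 0, 0, -1], [0, 0, 0, 0, 0, 0, -1], [0, 0, 0, 0, 0, 0, -1], [0, 0, 0, 0, 0, 0, -1]]

```text
clock: 3.1
position: [0.6254, -0.1903, 0.1111]
ee_rot: [[-0.057, 0.998, 0.0], [0.998, 0.057, -0.0], [-0.0, -0.0, -1.0]]
wrist_force: [0.1, 0.8, 0.3]
gripper_width: 0.0388
```

```bash
python3 -c "
from h import *
show(627.3,-186.7,110,3.6)
f,W,c=cap('scene'); cv2.imwrite('pics/s1.png',cv2.resize(f[100:292,180:436,::-1],None,fx=2.5,fy=2.5))"
```

```text
t 3.1 pos [ 625.4 -190.3  111.1] yaw(y axis) 3.27 tilt z [ 0. -0. -1.] F [0.1 0.8 0.3] w 38.8
fraction to go [ 0.038  0.071 -0.022] turn 0.038
```

View pics/s1.png

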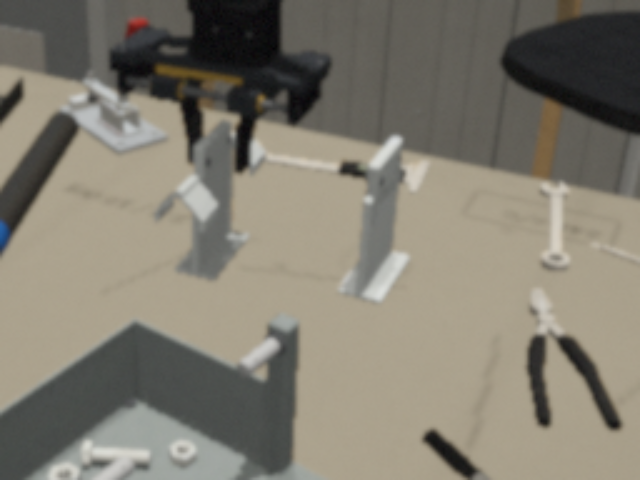

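The crop shows the fingers straddling the flap's strip at about (215,150), with the divider untouched at (380,220). The jaws are still closing.

Emit:
send_rows:
  commands:
    - [[0, 0, 0, 0, 0, 0, -1], [0, 0, 0, 0, 0, 0, -1], [0, 0, 0, 0, 0, 0, -1], [0, 0, 0, 0, 0, 0, -1], [0, 0, 0, 0, 0, 0, -1]]

```text
clock: 3.65
position: [0.6251, -0.1901, 0.1107]
ee_rot: [[-0.057, 0.998, -0.001], [0.998, 0.057, 0.0], [0.0, -0.001, -1.0]]
wrist_force: [-0.3, 0.1, -1.1]
gripper_width: 0.0119
```

Emit:
send_rows:
  commands:
    - [[0, 0, 0, 0, 0, 0, -1], [0, 0, 0.1, 0, 0, 0, -1], [0, 0, 0.2, 0, 0, 0, -1], [0, 0, 0.3, 0, 0, 0, -1], [0, 0, 0, 0, 0, 0, -1]]

```text
clock: 4.15
position: [0.6275, -0.1912, 0.145]
ee_rot: [[-0.057, 0.998, 0.005], [0.998, 0.057, -0.002], [-0.003, 0.005, -1.0]]
wrist_force: [-0.1, -0.2, -2.2]
gripper_width: 0.0121
```

Gripped at 12 mm. I'll lift clear and carry it over.

Emit:
send_rows:
  commands:
    - [[0, 0, 0.4, 0, 0, 0, -1], [0, 0, 0.6, 0, 0, 0, -1], [0, 0, 0.7, 0, 0, 0, -1], [0, 0, 0.6, 0, 0, 0, -1], [0, 0, 0.4, 0, 0, 0, -1]]

```text
clock: 4.65
position: [0.6264, -0.1907, 0.2798]
ee_rot: [[-0.057, 0.998, 0.004], [0.998, 0.057, -0.002], [-0.002, 0.004, -1.0]]
wrist_force: [-0.9, -0.6, -3.1]
gripper_width: 0.012
```

Emit:
send_rows:
  commands:
    - [[-0.1, 0.2, 0.1, 0, 0, -0.05, -1], [-0.2, 0.4, 0, 0, 0, -0.1, -1], [-0.25, 0.55, 0, 0, 0, -0.15, -1], [-0.25, 0.55, 0, 0, 0, -0.15, -1], [-0.25, 0.55, 0, 0, 0, -0.15, -1]]

```text
clock: 5.15
position: [0.5714, -0.0761, 0.2795]
ee_rot: [[0.034, 0.999, -0.002], [0.999, -0.034, 0.001], [0.001, -0.002, -1.0]]
wrist_force: [-0.5, 1.3, -2.8]
gripper_width: 0.0118
```

Emit:
send_rows:
  commands:
    - [[-0.25, 0.55, 0, 0, 0, -0.15, -1], [-0.25, 0.55, 0, 0, 0, -0.15, -1], [-0.25, 0.55, 0, 0, 0, -0.15, -1], [-0.25, 0.55, 0, 0, 0, -0.15, -1], [-0.25, 0.55, 0, 0, 0, -0.15, -1]]

```text
clock: 5.65
position: [0.5087, 0.0613, 0.2797]
ee_rot: [[0.146, 0.989, -0.002], [0.989, -0.146, 0.0], [0.0, -0.002, -1.0]]
wrist_force: [-0.2, -0.3, -2.8]
gripper_width: 0.0116
```

Emit:
send_rows:
  commands:
    - [[-0.25, 0.55, 0, 0, 0, -0.15, -1], [-0.25, 0.55, 0, 0, 0, -0.15, -1], [-0.25, 0.5, 0, 0, 0, 0, -1], [-0.15, 0.3, 0, 0, 0, 0, -1], [0, 0, 0, 0, 0, 0, -1]]

```text
clock: 6.15
position: [0.4633, 0.1568, 0.2799]
ee_rot: [[0.187, 0.982, -0.002], [0.982, -0.187, 0.001], [0.0, -0.002, -1.0]]
wrist_force: [-0.3, -0.9, -2.8]
gripper_width: 0.0116
```

```bash
python3 -c "
from h import *
show(461.4,169.8,286,-10.9)
for n in('scene','top'):
    f,W,c=cap(n); np.save(n+'2.npy',W); cv2.imwrite(f'pics/{n}2.png',f[...,::-1])
a=cv2.imread('pics/scene2.png');b=cv2.imread('pics/top2.png')
cv2.imwrite('pics/both2.png',np.vstack([a[:,60:460],b[80:300,:400]]))"
```

```text
t 6.15 pos [463.3 156.8 279.9] yaw(y axis) -10.75 tilt z [-1.9e-03  7.0e-04 -1.0e+00] F [-0.3 -0.9 -2.8] w 11.6
fraction to go [-0.038  0.26   0.122] turn -0.017
```

View pics/both2.png

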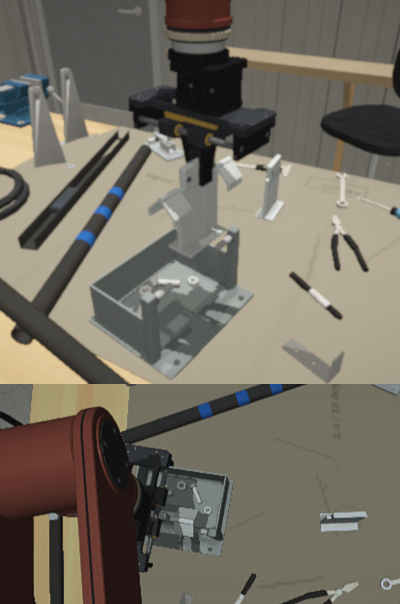

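The flap is held upright above the hopper, with its knuckles at about (165,205) and (230,170) in the crop, and the divider is still standing. Next I'll measure the hanging flap relative to the pins.

Run:
```python
from h import *
W=np.load("scene2.npy").reshape(-1,3); W=W[~np.isnan(W[:,0])]
th=np.radians(-10.9); X=np.array([np.cos(th),np.sin(th)]);Y=np.array([-X[1],X[0]])
d=W[:,:2]-[.4614,.1698]; h=np.c_[d@X,d@Y,W[:,2]]*1000
h=h[(abs(h[:,0])<35)&(abs(h[:,1])<110)&(h[:,2]>155)&(h[:,2]<310)]
k=h[(h[:,2]>235)&(h[:,2]<285)]
for s in(1,-1):
    a=k[(s*k[:,1]>38)&(s*k[:,1]<110)&(k[:,2]<275)]; r=a[a[:,2]>np.percentile(a[:,2],85)]
    print("knuckle",s,len(a),"y",np.percentile(a[:,1],[1,99]).round(1),"x",np.percentile(a[:,0],[1,99]).round(1),"ridge x,z",np.median(r[:,0]).round(1),np.percentile(a[:,2],[1,99]).round(1))
p=h[(h[:,2]>185)&(h[:,2]<238)&(abs(h[:,1])<60)]
print("plate y",np.percentile(p[:,1],[1,99]).round(1),"x",np.percentile(p[:,0],[5,50,95]).round(1))
i=abs(p[:,0]-np.median(p[:,0]))<4; A=np.c_[p[i,1],p[i,2]-210,np.ones(i.sum())]; print("plate x = a*y+b*z+c",np.linalg.lstsq(A,p[i,0],rcond=None)[0].round(4))
print("lowest z",np.percentile(h[:,2],[0.2,1,3]).round(1), "expected underside 169")
t=np.array([463.3-461.4,156.8-169.8]); print("tcp in hopper frame",t@X,t@Y)
```

```text
knuckle 1 705 y [38.5 68.5] x [-23.1  24.8] ridge x,z -4.7 [243.5 274.5]
knuckle -1 590 y [-87.4 -38.6] x [-22.8  -0.1] ridge x,z -4.3 [237.8 274.7]
plate y [-52.5  35.2] x [-2.3 -1.3  0.2]
plate x = a*y+b*z+c [ 2.9000e-03  4.0000e-04 -1.2636e+00]
lowest z [171.2 173.  174.9] expected underside 169
tcp in hopper frame 4.323962312991863 -12.406181923372968
```

The flap is 9 mm off along the pins, the x offset is negligible, and the yaw is right. I'll shift +9 mm in y and lower it.

Emit:
send_rows:
  commands:
    - [[0, 0.18, 0, 0, 0, 0, -1], [0, 0, -0.2, 0, 0, 0, -1], [0, 0, -0.3, 0, 0, 0, -1], [0, 0, -0.3, 0, 0, 0, -1], [0, 0, -0.3, 0, 0, 0, -1]]

```text
clock: 6.75
position: [0.4649, 0.1633, 0.2237]
ee_rot: [[0.19, 0.982, -0.002], [0.982, -0.19, -0.0], [-0.001, -0.002, -1.0]]
wrist_force: [0.3, 0.4, -4.0]
gripper_width: 0.0118
```

Emit:
send_rows:
  commands:
    - [[0, 0, -0.3, 0, 0, 0, -1], [0, 0, -0.3, 0, 0, 0, -1], [0, 0, -0.2, 0, 0, 0, -1], [0, 0, -0.1, 0, 0, 0, -1], [0, 0, 0, 0, 0, 0, -1]]

```text
clock: 7.25
position: [0.4651, 0.1636, 0.1802]
ee_rot: [[0.189, 0.982, -0.001], [0.982, -0.189, -0.0], [-0.001, -0.001, -1.0]]
wrist_force: [0.5, 0.3, -3.0]
gripper_width: 0.0119
```

```bash
python3 -c "
from h import *
show(461.4,166,141,-10.9)
f,W,c=cap('scene'); np.save('scene3.npy',W); cv2.imwrite('pics/scene3.png',cv2.resize(f[150:370,140:360,::-1],None,fx=2.5,fy=2.5))"
```

```text
t 7.25 pos [465.1 163.6 180.2] yaw(y axis) -10.92 tilt z [-1.3e-03 -3.0e-04 -1.0e+00] F [ 0.5  0.3 -3. ] w 11.9
fraction to go [-0.073  0.047 -0.785] turn 0.002
```

View pics/scene3.png

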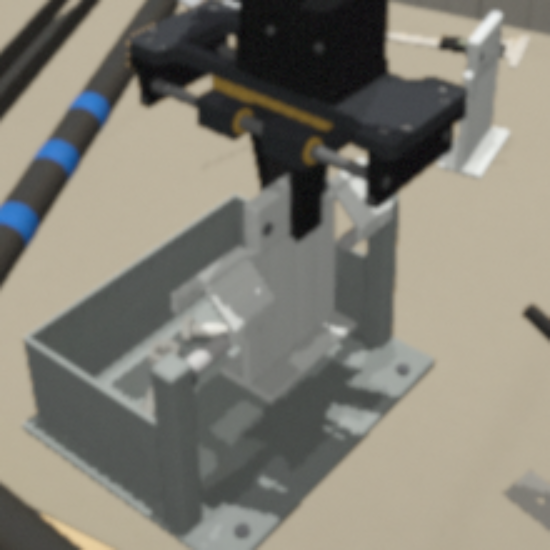

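The left knuckle sits over its pin at about (220,320), the right one over its post's pin at (360,210), and the plate is between the pin ends. I'll lower it slowly and watch the force.

Emit:
send_rows:
  commands:
    - [[-0.05, 0.02, -0.1, 0, 0, 0, -1], [0, 0, -0.1, 0, 0, 0, -1], [0, 0, -0.1, 0, 0, 0, -1], [0, 0, -0.1, 0, 0, 0, -1], [0, 0, 0, 0, 0, 0, -1]]

```text
clock: 7.8
position: [0.4623, 0.1646, 0.16]
ee_rot: [[0.189, 0.982, -0.002], [0.982, -0.189, -0.0], [-0.001, -0.002, -1.0]]
wrist_force: [0.1, 0.8, -4.0]
gripper_width: 0.0114
```

Emit:
send_rows:
  commands:
    - [[0, 0, -0.1, 0, 0, 0, -1], [0, 0, -0.08, 0, 0, 0, -1], [0, 0, -0.06, 0, 0, 0, -1], [0, 0, 0, 0, 0, 0, -1], [0, 0, 0, 0, 0, 0, -1]]

```text
clock: 8.3
position: [0.4629, 0.1647, 0.149]
ee_rot: [[0.189, 0.982, -0.0], [0.982, -0.189, -0.0], [-0.0, -0.0, -1.0]]
wrist_force: [-0.7, 0.0, -3.4]
gripper_width: 0.0118
```

Emit:
send_rows:
  commands:
    - [[0, 0, -0.05, 0, 0, 0, -1], [0, 0, -0.05, 0, 0, 0, -1], [0, 0, -0.04, 0, 0, 0, -1], [0, 0, 0, 0, 0, 0, -1], [0, 0, 0, 0, 0, 0, -1]]

```text
clock: 8.8
position: [0.4629, 0.1647, 0.1419]
ee_rot: [[0.189, 0.982, -0.0], [0.982, -0.189, 0.0], [-0.0, -0.0, -1.0]]
wrist_force: [-0.8, 0.0, -2.5]
gripper_width: 0.0119
```

Emit:
send_rows:
  commands:
    - [[0, 0, -0.03, 0, 0, 0, -1], [0, 0, -0.02, 0, 0, 0, -1], [0, 0, 0, 0, 0, 0, -1], [0, 0, 0, 0, 0, 0, -1]]

```text
clock: 9.2
position: [0.4632, 0.1648, 0.141]
ee_rot: [[0.189, 0.982, 0.0], [0.982, -0.189, 0.0], [0.0, 0.0, -1.0]]
wrist_force: [-4.3, -1.1, 6.1]
gripper_width: 0.0119
```

```bash
python3 -c "
from h import *
show(461.4,166,141,-10.9)
f,W,c=cap('scene'); cv2.imwrite('pics/scene4.png',cv2.resize(f[150:370,140:360,::-1],None,fx=2.5,fy=2.5))"
```

```text
t 9.2 pos [463.2 164.8 141. ] yaw(y axis) -10.91 tilt z [ 4.e-04  1.e-04 -1.e+00] F [-4.3 -1.1  6.1] w 11.9
fraction to go [-0.035  0.024  0.   ] turn 0.001
```

View pics/scene4.png

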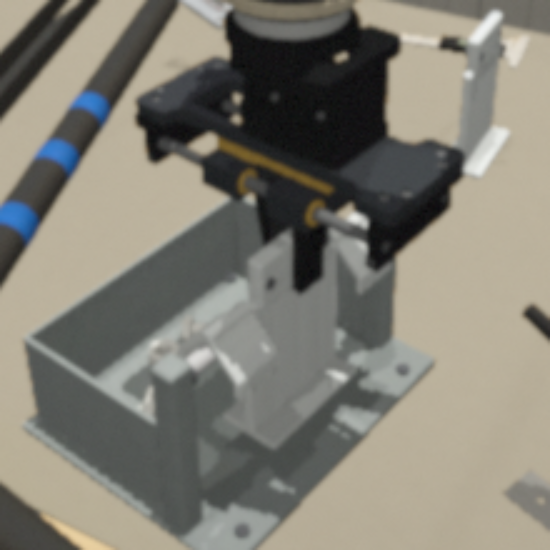

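Contact came at the predicted height (TCP 141 mm, about 9 N taken up), and the left knuckle is over its pin at about (225,360). Releasing now.

Emit:
send_rows:
  commands:
    - [[0, 0, 0, 0, 0, 0, 0.3], [0, 0, 0, 0, 0, 0, 0.3], [0, 0, 0, 0, 0, 0, 0.3], [0, 0, 0, 0, 0, 0, 0.3], [0, 0, 0, 0, 0, 0, 0.3]]

```text
clock: 9.75
position: [0.463, 0.1647, 0.1395]
ee_rot: [[0.189, 0.982, 0.0], [0.982, -0.189, -0.0], [-0.0, 0.0, -1.0]]
wrist_force: [0.1, 0.2, -0.3]
gripper_width: 0.0435
```

Emit:
send_rows:
  commands:
    - [[0, 0, 0, 0, 0, 0, 0.3], [0, 0, 0, 0, 0, 0, 0.3], [0, 0, 0.1, 0, 0, 0, 0.3], [0, 0, 0.2, 0, 0, 0, 0.3], [0, 0, 0.3, 0, 0, 0, 0.3]]

```text
clock: 10.25
position: [0.4625, 0.1646, 0.1699]
ee_rot: [[0.189, 0.982, -0.001], [0.982, -0.189, -0.0], [-0.0, -0.001, -1.0]]
wrist_force: [1.4, -0.0, 0.9]
gripper_width: 0.0566
```

Emit:
send_rows:
  commands:
    - [[0, 0, 0.5, 0, 0, 0, 0.3], [0, 0, 0.5, 0, 0, 0, 0.3], [0, 0, 0.5, 0, 0, 0, 0.3], [0, 0, 0.5, 0, 0, 0, 0.3], [0, 0, 0, 0, 0, 0, 0.3]]

```text
clock: 10.75
position: [0.4652, 0.1652, 0.2748]
ee_rot: [[0.189, 0.982, 0.008], [0.982, -0.189, 0.002], [0.003, 0.008, -1.0]]
wrist_force: [0.8, -0.6, 0.0]
gripper_width: 0.0566
```

Run:
```python
from h import *
show(461.4,166,250,-10.9)
f,W,c=cap('scene'); cv2.imwrite('pics/scene5.png',cv2.resize(f[120:370,140:390,::-1],None,fx=2.2,fy=2.2))
Q=W.reshape(-1,3); Q=Q[~np.isnan(Q[:,0])]
th=np.radians(-10.9); X=np.array([np.cos(th),np.sin(th)]);Y=np.array([-X[1],X[0]])
d=Q[:,:2]-[.4614,.1698]; h=np.c_[d@X,d@Y,Q[:,2]]*1000
p=h[(abs(h[:,0])<12)&(abs(h[:,1])<56)&(h[:,2]>50)&(h[:,2]<125)]
i=abs(p[:,0]-np.median(p[:,0]))<5; A=np.c_[p[i,1],p[i,2]-90,np.ones(i.sum())]; print("plate y",np.percentile(p[:,1],[1,99]).round(1),"x=a*y+b*z+c",np.linalg.lstsq(A,p[i,0],rcond=None)[0].round(3))
s=h[(abs(h[:,0])<20)&(abs(h[:,1])<45)&(h[:,2]>150)&(h[:,2]<185)]; print("strip top z (exp 165)",np.percentile(s[:,2],[50,98]).round(1),"y",np.percentile(s[:,1],[1,99]).round(1),"x",np.percentile(s[:,0],[1,99]).round(1))
for sg in(1,-1):
    t=s[(sg*s[:,1]>10)]; print("top z side",sg,np.percentile(t[:,2],98).round(1))
q=Q[(abs(Q[:,0]-.47)<.04)&(abs(Q[:,1]+.223)<.06)&(Q[:,2]>.122)&(Q[:,2]<.15)]; print("divider",cv2.minAreaRect((q[:,:2]*1000).astype(np.float32)))
```

```text
t 10.75 pos [465.2 165.2 274.8] yaw(y axis) -10.91 tilt z [ 0.0083  0.0016 -1.    ] F [ 0.8 -0.6  0. ] w 56.6
fraction to go [-0.076  0.016 -0.496] turn 0.002
plate y [-47.   42.3] x=a*y+b*z+c [ 3.000e-03  1.600e-02 -4.138e+00]
strip top z (exp 165) [162.5 166.6] y [-34.6  32.7] x [-6.5  5.7]
top z side 1 166.5
top z side -1 166.6
divider ((469.09942626953125, -221.53952026367188), (70.67636108398438, 11.487772941589355), 89.93258666992188)
```

View pics/scene5.png

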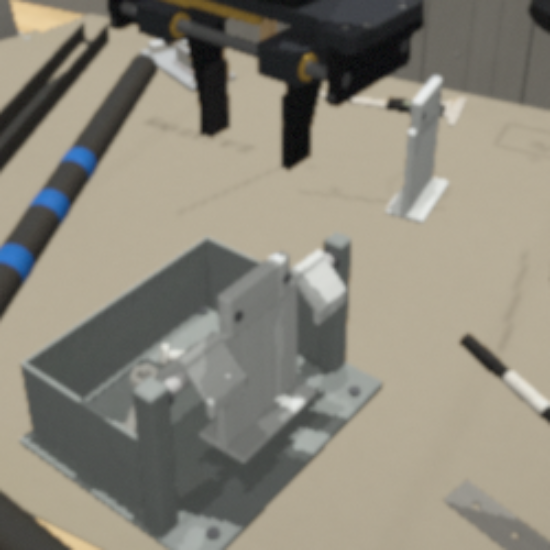

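The flap hangs upright on both pins, with knuckles at about (215,375) and (322,285). The gripper is clear and the divider is standing. I'll let it settle briefly, then hand in.

Emit:
send_rows:
  commands:
    - [[0, 0, 0.2, 0, 0, 0, 0.3], [0, 0, 0, 0, 0, 0, 0.3], [0, 0, 0, 0, 0, 0, 0.3], [0, 0, 0, 0, 0, 0, 0.3], [0, 0, 0, 0, 0, 0, 0.3]]

```text
clock: 11.3
position: [0.4626, 0.1647, 0.2788]
ee_rot: [[0.189, 0.982, -0.001], [0.982, -0.189, -0.0], [-0.0, -0.001, -1.0]]
wrist_force: [-0.0, 0.3, 1.0]
gripper_width: 0.0565
```

```bash
python3 -c "
from plant import ctrl
print(ctrl.close_job(), ctrl.get_state()['wrist_force'])"
```

```text
the job is handed in; nothing more can be done
the job is handed in; nothing more can be done
```

The flap is hanging upright on both hopper pins and the job is handed in at about 11.3 s; the hand-in reports no verdict. I gripped it by its strip, carried it over the hopper, lowered it until the pins took about 9 N, then let go and raised the gripper clear.

- **Flap:** after release, its top stands at about 165 mm on both sides, as expected when seated. It is about 2 mm off centre along the pins and under 1 mm off across them. It leans about 0.016 rad, and its yaw is within about 0.003 rad of the pin line as I measured it.
- **Divider:** it is upright and within 2 mm of where it started, which is camera accuracy.
- **Checks:** none failed or disagreed beyond the 1–2 mm camera calibration error. I took one picture after release, so that the flap is at rest was not checked with a second one.

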